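# Roll a shaft blank into the V-block and push it home to the stop

## Robot

A 6-joint arm with a two-finger parallel gripper is mounted at the origin on the work surface. World frame = base frame: x ahead of the robot, y to its left, z up, the work surface at z = 0. Lengths are in m, angles in rad, forces in N, time in s.
With the tool pointing down it reaches from about 0.3 to 0.775 m from the base axis. Payload 14.6 kg.
Tool frame: the origin (TCP) lies midway between the tips of the shut fingers; the grasp point (between the pads) lies 19 mm behind it; z points along the fingers, y is the direction in which the jaws open and shut (so a half turn about z gives the same grasp; the last joint's range is limited). The gripper opens to 85 mm and grips with 20 to 120 N. Pads are 22 mm wide; open, the fingers measure 114 mm over their backs; the gripper's body (76 mm by 85 mm) begins 54 mm behind the grasp point. The pads swing forward as they close: fully open they stand 13 mm farther back than shut.
Start: joints at [-1.238, 0.3, 1.521, -0, 1.321, -0.067], TCP at [0.214, -0.507, 0.231] pointing down, gripper open.
Joint ranges: [-3.03, 3.03], [-0.79, 2.21], [0.23, 2.52], [-1.04, 4.18], [0, 3.07], [-2.55, 2.55]. Speed limits (rad/s): [2.22, 2.22, 2.57, 3.14, 3.14, 3.14].

## Interface

Orientations are given as a unit quaternion [x, y, z, w].
In Python, from station import manip gives the robot as it stands.
- The arm moves only by the tool play_rows, never from a script. Its argument "deltas" is a list of rows, each an object of numbers: "dx", "dy", "dz": the shift along the tool's x, y, z each as a share of 0.5 m, from -1 to 1; "wx", "wy", "wz": the turn, a rotation vector about the tool's x, y, z each as a share of 60 degrees, from -1 to 1; "gripper": the closure, from -1 (fully open) to 1 (shut). In form: [{"dx": .., "dy": .., "dz": .., "wx": .., "wy": .., "wz": .., "gripper": ..}, ...]. A call has 1 to 12 rows; each row shifts and turns the commanded pose from where the row before left it, along the tool's axes as they then stand; what a row does not reach is not made up. A row lasts 1/10 s, in which the tool goes at most 50 mm and 8.59 degrees, less where a joint would pass 70% of its speed; a pose out of reach is approached as far as the arm can. A call with a number of a shift or a turn outside -1 to 1 is refused whole. A call with a gripper value outside its range is refused whole. The fingers move at their own pace and stop on an object; "grip_force" is the grip in N (left out, the last holds). Time passes only in rows, so rows that do not move let the fingers close. It gives the time, the measured TCP pose, the force and the opening at its end, in the units of the state.
- manip.get_obs(): the state, without advancing time (a new reading comes with each control period).
- manip.read_camera(name): name is "scene" or "top" or "wrist"; returns (picture, depth): 420x560x3 uint8, red, green, blue; 420x560 float32, m along the optical axis (not along the pixel's ray), 0 where there is no reading.
- manip.camera_info(name): a dict with "mtx" (3x3 intrinsics, pixels), "R" (3x3) and "t" (3): a world point X has camera coordinates R X + t. Camera axes: x right, y down, z forward; pixel columns grow to the right and rows downward; lengths in m; the calibration is good to about 2 mm. A picture is of the moment at which its call begins: read the wrist's pose just before it. camera_info takes no time and is no camera call; for the wrist camera it gives the pose at the moment of the call.
- manip.job_done(): hands the job in, once; it reports no verdict.
The state is a dict: "time": time; "joint_pos": joint angles; "dq": joint speeds; "tau": joint torques, N m; "tool_pos": TCP position; "ee_rot": TCP orientation; "wrist_force": force on the tool from outside, world axes, zero at the start; "torque": the same for the moment, N m; "opening": opening from 0.0 (shut) to 1.0 (fully open).
Only numpy, scipy, OpenCV 4.12 (cv2) and the standard library are available. Lean on these libraries where they do the work, as an engineer would, in place of code of your own. Each camera call takes 0.05 s, during which the arm holds its last target.

## Task

Load the round aluminium shaft blank into the V-block without picking it up. Push it from the side with your fingertips so that it rolls along the bench, up the short blue ramp and into the V; then, once it lies in the V, push on its free right-hand end until its other end is up against the yellow stop plate. Do not lift or tip it or take it between the fingers, leave the other things on the bench where they are, and finish with the hand clear.

Things in the scene. Friction and masses are not known exactly. Their poses are not given: they have to be found in the camera images.
- blank: the work: solid round aluminium bar, lightly oiled (slippery), 44 mm diameter, 160 mm long, 0.5 to 0.85 kg, a thin red ring painted 12 mm from each end; rolls freely. Origin at its centre, on its axis; its y axis is its length axis, pointing to the stop end; x and z turn as it rolls. Starts lying on the bench on the robot's side of the ramp, within 8 degrees of parallel to the V, 25 to 40 mm further right (-y) than its seat.
- vblock: fixed blue V-block with bright steel flanks, 150 mm long. Origin on the bench under the middle of the V; x points across the V, up the ramp and away from the robot; y along the V to the stop plate (robot's left); z up. 90 degree V, bottom open to the bench; the far flank rises to 34 mm high at x = +40 mm, a 26 mm high back reaches x = +60 mm. Ramp, V and back span y -75 to +75 mm.
- crest (a point): middle of the crest between ramp and V, 13 mm above the bench at V-block x -19 mm; the plain ramp rises to it from bench level at x -74 mm
- stop (a point): middle of the yellow stop plate's face where the blank's end shall rest: V-block x 0, y +75 mm, 25 mm up. The plate is upright and fixed, 58 mm high, 12 mm thick, from x -20 to +52 mm
- seat (a point): where the blank's centre is when it lies in the V with its end against the stop plate: V-block x 0, y -5 mm, 25 mm up. The blank then sticks out 10 mm past the open right (-y) end of the V, before that more
- offcut: bystander: square brass offcut, 25 x 60 x 25 mm, lying left of the blank; origin at the centre of its underside
- collar: bystander: steel ring, 48 mm across, 18 high, lying flat to the left of the stop plate; origin at the centre of its underside
- hexnut: bystander: dark hexagon nut, 34 mm across corners, 14 high, lying flat behind the V-block; origin at the centre of its underside
- insertbox: bystander: small orange box with black lid, 50 x 70 x 25 mm, to the right of the V-block; origin at the centre of its underside
- driver: bystander: screwdriver with green handle, 190 mm long, lying on the bench on the near right; lying along its x
- oil: bystander: white bottle with red cap, 52 mm across, 130 high, far left; origin at the centre of its underside
- mug: bystander: blue mug, 80 mm across, 90 high, far right; origin at the centre of its underside
Things that resemble listed ones, but are neither listed nor needed, are in the scene too. Leave any purple look-alike of the blank alone.

How it is judged:
By the outcome, as a careful person would: the job done as asked, in the order asked, and still so for the second after the job is handed in, with the robot touching nothing.
It also fails if it takes over 48 s, if anything falls off the work surface, if the arm or the gripper's body presses on something with over 40 N, if the wrist force passes 120 N, or if a joint passes its speed limit or range.

## Working session

There is one attempt and no reset: what is moved stays moved. The work goes in short steps, Python scripts to look and compute and a tool call to move; the robot and the scene stay as the last step left them, time stands still between calls to the robot, and variables do not carry over. Pictures are saved under pics/ and viewed, and the job is handed in when it is done.

Besides the shell and the picture viewer there is one more tool, called after "Call:" as name(argument=value, ...), one argument or row to a line, values as JSON. play_rows: Moves the arm, as the interface text tells. Shift numbers are shares of 0.5 m and turn numbers shares of 60 degrees, none past 1 either way. Its arguments: {"type":"object","properties":{"deltas":{"type":"array","items":{"type":"object","properties":{"dx":{"type":"number"},"dy":{"type":"number"},"dz":{"type":"number"},"wx":{"type":"number"},"wy":{"type":"number"},"wz":{"type":"number"},"gripper":{"type":"number"}}}},"grip_force":{"type":"number"}},"required":["deltas"]}

```bash
ls; mkdir -p pics; python3 - <<'E'
from station import manip
import cv2,numpy as np
print(manip.get_obs())
for n in("scene","top"):
    p,d=manip.read_camera(n); cv2.imwrite(f"pics/{n}0.png",p[:,:,::-1]); np.save(f"pics/{n}0.npy",d)
    i=manip.camera_info(n); print(n,i); np.savez(f"pics/{n}_cal.npz",**i)
E
```

```text
pics
{'time': 0.0, 'joint_pos': array([-1.23761235e+00,  3.00490316e-01,  1.52160162e+00, -1.95511093e-05,
        1.32070413e+00, -6.65834666e-02]), 'dq': array([ 0.00044275, -0.00032051, -0.00035697,  0.0007929 ,  0.00025336,
        0.00034593]), 'tau': array([-7.05330494e-04, -5.43498123e+01, -3.61796021e+01, -1.39385456e-04,
        3.84559491e-03, -1.68244810e-05]), 'tool_pos': array([ 0.21398417, -0.50640306,  0.23070209]), 'ee_rot': array([ 9.80089013e-01,  1.98557709e-01, -8.93558796e-05, -5.95107032e-04]), 'wrist_force': array([ 0.02199651,  0.36686662, -0.51714919]), 'torque': array([0.00045821, 0.01415666, 0.02620357]), 'opening': 0.9979778587944377}
scene {'mtx': array([[381.82156954,   0.        , 283.73303816],
       [  0.        , 381.82156954, 207.7580749 ],
       [  0.        ,   0.        ,   1.        ]]), 'R': array([[ 0.37369506,  0.92744232,  0.01423904],
       [ 0.66420906, -0.25685191, -0.7020352 ],
       [-0.64743983,  0.27180478, -0.71199988]]), 't': array([-0.15416286, -0.2883353 ,  1.37554864])}
top {'mtx': array([[514.79151119,   0.        , 274.57567688],
       [  0.        , 514.79151119, 207.15134004],
       [  0.        ,   0.        ,   1.        ]]), 'R': array([[ 0.01935167, -0.99977388,  0.00881503],
       [-0.98078618, -0.02069452, -0.19398508],
       [ 0.19412364, -0.00489173, -0.98096487]]), 't': array([-0.0349232 ,  0.4928319 ,  1.48498147])}
```

View pics/scene0.png

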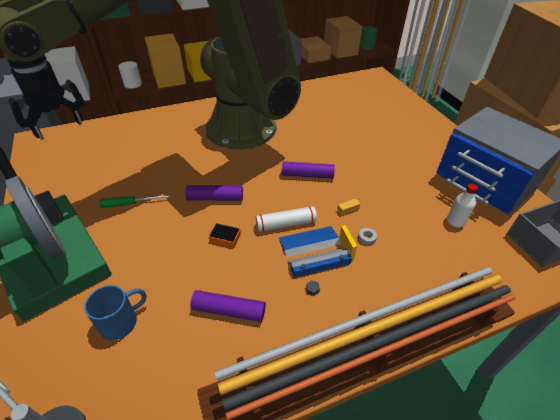

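View pics/top0.png

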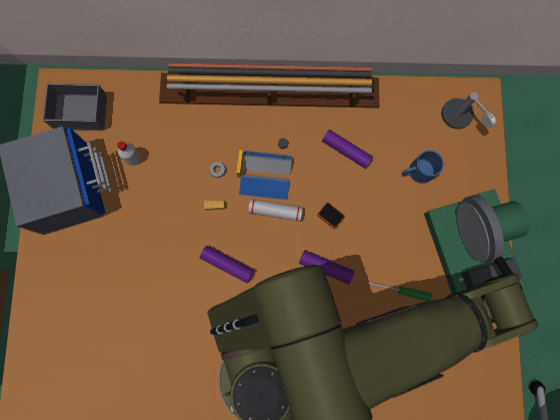

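The scene view shows the silvery-white blank with two red rings at about (287,219). In the top view it is at about (276,210), just robot-side of the blue ramp (264,188). The look-alikes in the top view are purple and at (227,264), (327,267) and (347,148). Only the first one is bare metal with red rings, so it is the blank. I'll enlarge the top view to confirm.

```bash
python3 - <<'E'
import cv2
p=cv2.imread("pics/top0.png")
cv2.imwrite("pics/topc.png",cv2.resize(p[130:240,195:355],None,fx=5,fy=5,interpolation=cv2.INTER_CUBIC))
p=cv2.imread("pics/scene0.png")
cv2.imwrite("pics/scenec.png",cv2.resize(p[190:300,220:380],None,fx=5,fy=5,interpolation=cv2.INTER_CUBIC))
E
```

```text
(no output)
```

View pics/topc.png

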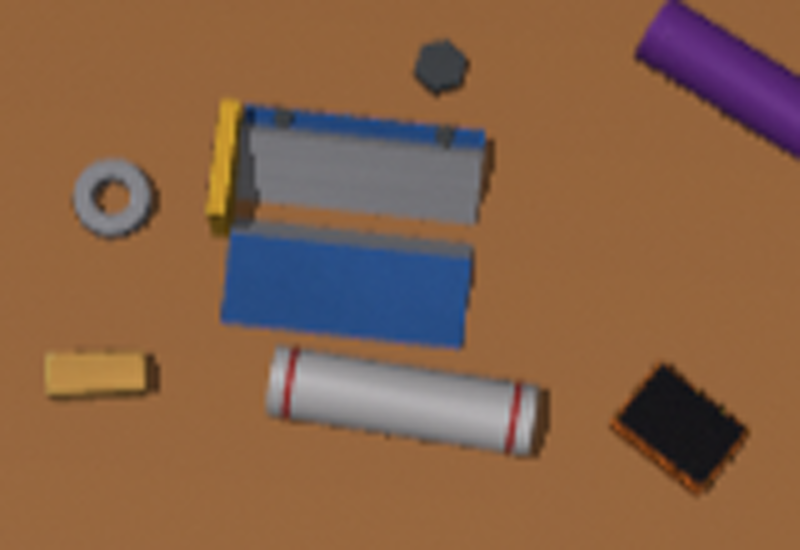

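View pics/scenec.png

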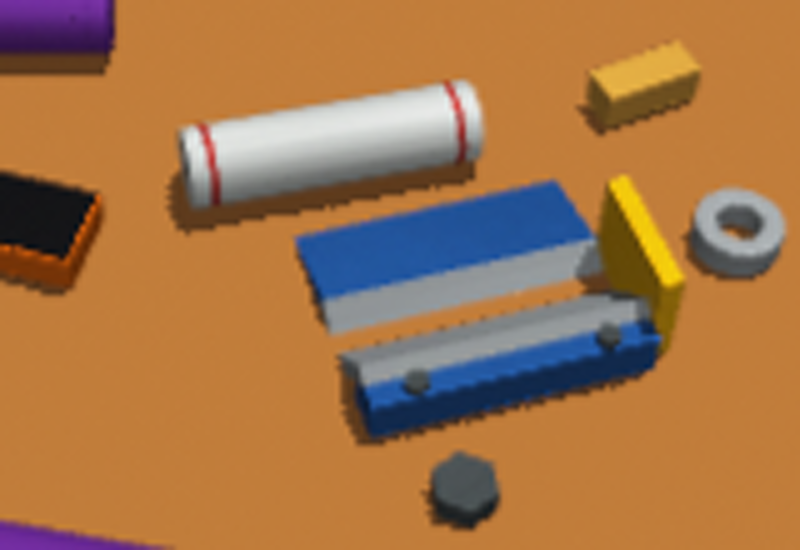

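The enlarged crops confirm it: bare silver bar, two red rings, parallel to the ramp with its right end further right. The gap to the ramp foot is small, and the orange box is to its right.

```bash
cat > h.py <<'E'
import numpy as np
def cal(n): return np.load(f"pics/{n}_cal.npz")
def ray(c,u,v,z):
    R,t,K=c["R"],c["t"],c["mtx"]
    d=R.T@np.linalg.solve(K,[u,v,1.]); o=-R.T@t
    return o+d*(z-o[2])/d[2]
def cp(c,u,v,z,x0,y0,f=5.): return ray(c,x0+(u+.5)/f-.5,y0+(v+.5)/f-.5,z)
def cloud(c,d):
    R,t,K=c["R"],c["t"],c["mtx"]
    v,u=np.mgrid[:d.shape[0],:d.shape[1]]
    P=np.stack([(u-K[0,2])/K[0,0]*d,(v-K[1,2])/K[1,1]*d,d],-1)
    return (P-t)@R
E
python3 - <<'E'
from h import *
np.set_printoptions(precision=4,suppress=True)
c=cal("top"); s=cal("scene")
T=lambda u,v,z:cp(c,u,v,z,195,130)
S=lambda u,v,z:cp(s,u,v,z,220,190)
toeL,toeR=T(221,323,0),T(463,348,0)
crL,crR=T(232,234,.013),T(470,258,.013)
print("toe",toeL,toeR,np.linalg.norm(toeL-toeR)); print("crest",crL,crR,np.linalg.norm(crL-crR))
print("scene toe",S(558,180,0),S(297,238,0)," crest",S(590,238,.013),S(325,297,.013))
print("top back",T(247,105,.026),T(486,130,.026))
print("stop plate top", T(240,100,.058),T(222,100,.058),T(224,218,.058),T(208,218,.058))
print("scene stop top",S(612,180,.058),S(627,177,.058),S(684,285,.058),S(668,292,.058))
# blank from depths
for n,cc in(("top",c),("scene",s)):
    d=np.load(f"pics/{n}0.npy"); P=cloud(cc,d)
    if n=="top": sl=(slice(198,224),slice(245,308))
    else: sl=(slice(203,240),slice(250,322))
    Q=P[sl].reshape(-1,3); Q=Q[(Q[:,2]>.012)&(Q[:,2]<.06)]
    print(n,len(Q),"maxz",np.percentile(Q[:,2],[50,95,99]))
    top=Q[Q[:,2]>.034]
    m=top[:,:2].mean(0); w,V=np.linalg.eigh(np.cov((top[:,:2]-m).T)); a=V[:,1]*np.sign(V[1,1])
    pr=(top[:,:2]-m)@a; print(" mid",m+a*(pr.max()+pr.min())/2,"axis",a,np.degrees(np.arctan2(-a[0],a[1])),"len",np.ptp(pr), "w",np.ptp((top[:,:2]-m)@[a[1],-a[0]]))
    print(" bench z",np.median(P[230:250,200:240,2]) )
# rings in top at axis-plane silhouettes
print("rings top", T(290,382,.044),T(514,418,.044))
print("offcut",T(98,372,.025),"box",T(680,430,.025),"collar",T(113,197,.018),"nut",T(441,66,.014))
for n,u,v in(("pL",227,264),("pR",327,267)): print(n,ray(c,u,v,.044))
print("pL ends",ray(c,203,251,.044),ray(c,251,278,.044),"pR",ray(c,303,255,.044),ray(c,352,280,.044), "drv",ray(c,370,283,.01))
E
```

```text
toe [0.5414 0.086  0.    ] [ 0.5288 -0.0636  0.    ] 0.15022453902521649
crest [0.5949 0.0802 0.013 ] [ 0.5828 -0.0667  0.013 ] 0.1474884762555138
scene toe [0.5421 0.0884 0.    ] [ 0.5288 -0.0604  0.    ]  crest [0.5948 0.0789 0.013 ] [ 0.5806 -0.0656  0.013 ]
top back [0.6739 0.0728 0.026 ] [ 0.6611 -0.0751  0.026 ]
stop plate top [0.6669 0.0752 0.058 ] [0.6667 0.0861 0.058 ] [0.593  0.0825 0.058 ] [0.5928 0.0921 0.058 ]
scene stop top [0.5965 0.0848 0.058 ] [0.5975 0.0929 0.058 ] [0.6698 0.085  0.058 ] [0.6707 0.0757 0.058 ]
top 761 maxz [0.0404 0.0482 0.0511]
 mid [ 0.4885 -0.026 ] axis [0.1342 0.9909] -7.714320011357758 len 0.15956063675701615 w 0.04153237009044667
 bench z 4.541768085464062e-05
scene 964 maxz [0.0383 0.0451 0.0467]
 mid [ 0.496 -0.028] axis [0.1365 0.9906] -7.846863763192806 len 0.15951102888062924 w 0.03934101052716156
 bench z 0.006455194652700141
rings top [0.4964 0.0407 0.044 ] [ 0.4774 -0.0934  0.044 ]
offcut [0.5039 0.1578 0.025 ] box [ 0.4756 -0.1946  0.025 ] collar [0.6155 0.154  0.018 ] nut [ 0.7057 -0.0469  0.014 ]
pL [0.3221 0.1107 0.044 ]
pR [ 0.3193 -0.1816  0.044 ]
pL ends [0.3587 0.1825 0.044 ] [0.283  0.0395 0.044 ] pR [ 0.3529 -0.1112  0.044 ] [ 0.283  -0.2544  0.044 ] drv [ 0.2772 -0.3132  0.01  ]
```

Call:
play_rows(
  deltas=[
    {"wz":0.116,"gripper":-1},
    {"wz":0.116,"gripper":-1},
    {"wz":0.116,"gripper":-1},
    {"wz":0.116,"gripper":-1},
    {"dx":0.026,"dy":-0.08,"gripper":-1},
    {"dx":0.026,"dy":-0.08,"gripper":-1},
    {"dx":0.026,"dy":-0.08,"gripper":-1},
    {"dx":0.026,"dy":-0.08,"gripper":-1},
    {"dx":0.026,"dy":-0.08,"gripper":-1},
    {"dx":0.026,"dy":-0.08,"gripper":-1},
    {"dx":0.026,"dy":-0.08,"gripper":-1},
    {"dx":0.026,"dy":-0.08,"gripper":-1},
  ],
)

```text
validation failed for argument at $.de...
```

```bash
cat > st.py <<'E'
from station import manip
import numpy as np
from scipy.spatial.transform import Rotation as Ro
np.set_printoptions(precision=4,suppress=True)
O=np.array([.6083,.0055]);A=np.radians(-4.9);X=np.array([np.cos(A),np.sin(A)]);Y=np.array([-np.sin(A),np.cos(A)])
def st():
    o=manip.get_obs(); p=o["tool_pos"]; M=Ro.from_quat(o["ee_rot"]).as_matrix()
    print("t",o["time"],"tcp",p,"V xy mm",1e3*np.array([(p[:2]-O)@X,(p[:2]-O)@Y]),"toolx deg",np.degrees(np.arctan2(M[1,0],M[0,0])),"z",M[:,2],"F",o["wrist_force"],"open",o["opening"])
if __name__=="__main__": st()
E
python3 st.py
```

```text
t 0.1 tcp [ 0.214  -0.5064  0.2308] V xy mm [-349.1325 -543.7526] toolx deg 22.906578823093753 z [-0.0003  0.0009 -1.    ] F [-0.333  -0.1025 -0.164 ] open 1.0015843574560825
```

Call:
play_rows(
  deltas=[
    {"dx":0,"dy":0,"dz":0,"wx":0,"wy":0,"wz":0.116,"gripper":-1},
  ],
)

```text
time: 0.2
tool_pos: [0.214, -0.5065, 0.2309]
ee_rot: [0.99, 0.138, -0.0, -0.0]
wrist_force: [0.4, 0.1, 0.3]
opening: 0.998
```

```bash
python3 st.py
```

```text
t 0.2 tcp [ 0.214  -0.5065  0.2309] V xy mm [-349.1221 -543.7651] toolx deg 15.914278771625757 z [-0.0003  0.0009 -1.    ] F [0.3826 0.0845 0.2518] open 0.9983361948176998
```

All seven keys are needed in each row. The turn goes the right way.

Call:
play_rows(
  deltas=[
    {"dx":0,"dy":0,"dz":0,"wx":0,"wy":0,"wz":0.116,"gripper":-1},
    {"dx":0,"dy":0,"dz":0,"wx":0,"wy":0,"wz":0.116,"gripper":-1},
    {"dx":0,"dy":0,"dz":0,"wx":0,"wy":0,"wz":0.116,"gripper":-1},
    {"dx":0.026,"dy":-0.08,"dz":0,"wx":0,"wy":0,"wz":0,"gripper":-1},
    {"dx":0.026,"dy":-0.08,"dz":0,"wx":0,"wy":0,"wz":0,"gripper":-1},
    {"dx":0.026,"dy":-0.08,"dz":0,"wx":0,"wy":0,"wz":0,"gripper":-1},
    {"dx":0.026,"dy":-0.08,"dz":0,"wx":0,"wy":0,"wz":0,"gripper":-1},
    {"dx":0.026,"dy":-0.08,"dz":0,"wx":0,"wy":0,"wz":0,"gripper":-1},
    {"dx":0.026,"dy":-0.08,"dz":0,"wx":0,"wy":0,"wz":0,"gripper":-1},
    {"dx":0.026,"dy":-0.08,"dz":0,"wx":0,"wy":0,"wz":0,"gripper":-1},
    {"dx":0.026,"dy":-0.08,"dz":0,"wx":0,"wy":0,"wz":0,"gripper":-1},
    {"dx":0.026,"dy":-0.08,"dz":0,"wx":0,"wy":0,"wz":0,"gripper":-1},
  ],
)

```text
time: 1.4
tool_pos: [0.3618, -0.1563, 0.2313]
ee_rot: [0.999, -0.043, -0.0, -0.0]
wrist_force: [1.2, -0.3, 0.1]
opening: 0.997
```

```bash
python3 st.py
```

```text
t 1.4 tcp [ 0.3618 -0.1563  0.2313] V xy mm [-231.7872 -182.3001] toolx deg -4.949023188669194 z [ 0.  0. -1.] F [ 1.1514 -0.3178  0.1447] open 0.9972162592113835
```

Call:
play_rows(
  deltas=[
    {"dx":0.023,"dy":-0.07,"dz":0,"wx":0,"wy":0,"wz":0,"gripper":-1},
    {"dx":0.023,"dy":-0.07,"dz":0,"wx":0,"wy":0,"wz":0,"gripper":-1},
    {"dx":0.023,"dy":-0.07,"dz":0,"wx":0,"wy":0,"wz":0,"gripper":-1},
    {"dx":0.023,"dy":-0.07,"dz":0,"wx":0,"wy":0,"wz":0,"gripper":-1},
    {"dx":0,"dy":0,"dz":0,"wx":0,"wy":0,"wz":0,"gripper":-1},
    {"dx":0,"dy":0,"dz":0.08,"wx":0,"wy":0,"wz":0,"gripper":-1},
    {"dx":0,"dy":0,"dz":0.08,"wx":0,"wy":0,"wz":0,"gripper":-1},
    {"dx":0,"dy":0,"dz":0.08,"wx":0,"wy":0,"wz":0,"gripper":-1},
    {"dx":0,"dy":0,"dz":0.08,"wx":0,"wy":0,"wz":0,"gripper":-1},
    {"dx":0,"dy":0,"dz":0,"wx":0,"wy":0,"wz":0,"gripper":-1},
  ],
)

```text
time: 2.4
tool_pos: [0.4167, -0.0226, 0.0676]
ee_rot: [0.999, -0.043, -0.004, -0.0]
wrist_force: [-0.5, 0.3, 1.3]
opening: 1.0
```

```bash
cat > snap.py <<'E'
import sys,cv2
from station import manip
from st import st
st()
tag=sys.argv[1]
for n in sys.argv[2:]:
    p,d=manip.read_camera(n); p=p[:,:,::-1]
    if n=="scene": p=p[130:300,200:400]
    if n=="top": p=p[130:270,190:370]
    import numpy as np; np.save(f"pics/{n}{tag}.npy",d)
    f=1 if n=="wrist" else (3.5 if n=="scene" else 4)
    cv2.imwrite(f"pics/{n}{tag}.png",cv2.resize(p,None,fx=f,fy=f,interpolation=cv2.INTER_CUBIC))
E
python3 snap.py 1 scene wrist
```

```text
t 2.4 tcp [ 0.4167 -0.0226  0.0676] V xy mm [-188.545  -44.352] toolx deg -4.958896146795956 z [-0.0083  0.0011 -1.    ] F [-0.5217  0.3253  1.3449] open 1.000422580297326
```

View pics/scene1.png

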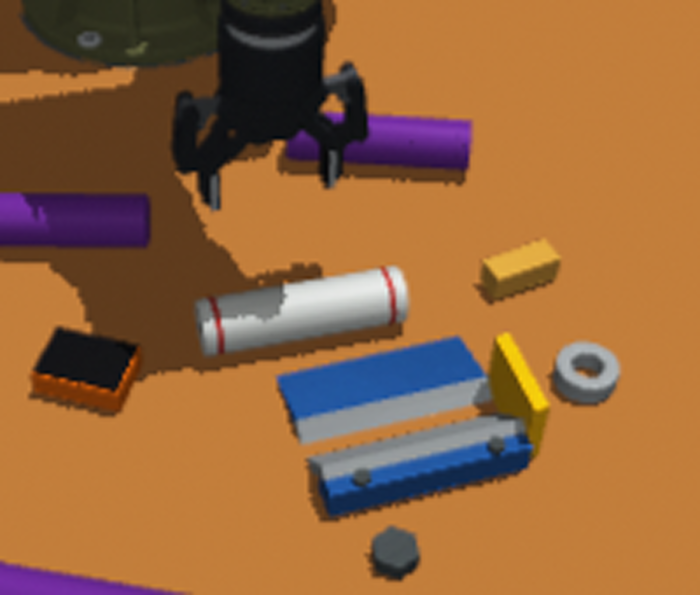

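View pics/wrist1.png

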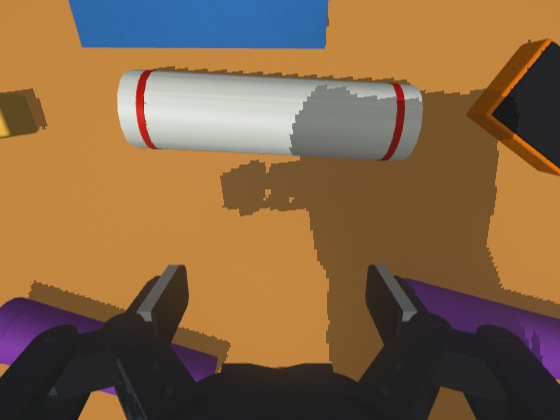

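Call:
play_rows(
  deltas=[
    {"dx":0.01,"dy":0,"dz":0.03,"wx":0,"wy":0,"wz":0,"gripper":-1},
    {"dx":0.01,"dy":0,"dz":0.03,"wx":0,"wy":0,"wz":0,"gripper":-1},
    {"dx":0,"dy":0,"dz":0.03,"wx":0,"wy":0,"wz":0,"gripper":-1},
    {"dx":0,"dy":0,"dz":0.02,"wx":0,"wy":0,"wz":0,"gripper":-1},
    {"dx":0,"dy":0,"dz":0.014,"wx":0,"wy":0,"wz":0,"gripper":-1},
    {"dx":0,"dy":0,"dz":0,"wx":0,"wy":0,"wz":0,"gripper":-1},
  ],
)

```text
time: 3.1
tool_pos: [0.4296, -0.0234, 0.0096]
ee_rot: [0.999, -0.043, 0.0, 0.0]
wrist_force: [0.5, 0.8, 0.1]
opening: 0.999
```

```bash
python3 snap.py 2 scene wrist
```

```text
t 3.1 tcp [ 0.4296 -0.0234  0.0096] V xy mm [-175.555   -44.0964] toolx deg -4.93952138841765 z [ 0.0003 -0.     -1.    ] F [0.4924 0.8058 0.0642] open 0.9986765160183
```

View pics/scene2.png

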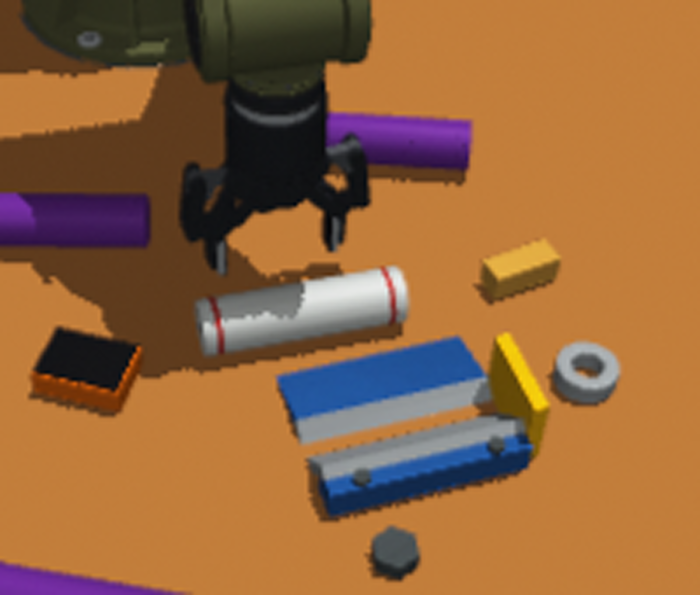

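View pics/wrist2.png

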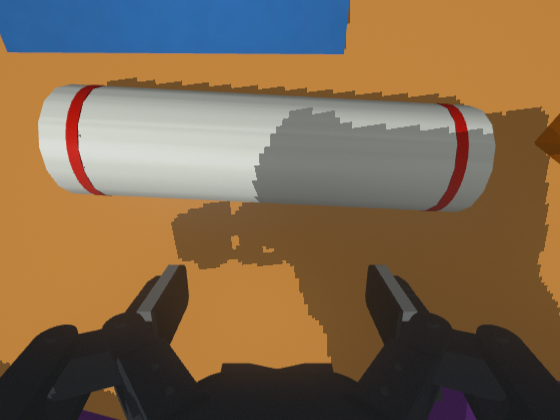

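Call:
play_rows(
  deltas=[
    {"dx":0,"dy":0,"dz":0.008,"wx":0,"wy":0,"wz":0,"gripper":-1},
    {"dx":0,"dy":0,"dz":0.005,"wx":0,"wy":0,"wz":0,"gripper":-1},
    {"dx":0.008,"dy":0,"dz":0,"wx":0,"wy":0,"wz":0,"gripper":-1},
    {"dx":0.008,"dy":0,"dz":0,"wx":0,"wy":0,"wz":0,"gripper":-1},
    {"dx":0.008,"dy":0,"dz":0,"wx":0,"wy":0,"wz":0,"gripper":-1},
    {"dx":0.008,"dy":0,"dz":0,"wx":0,"wy":0,"wz":0,"gripper":-1},
    {"dx":0.005,"dy":0,"dz":0,"wx":0,"wy":0,"wz":0,"gripper":-1},
    {"dx":0.005,"dy":0,"dz":0,"wx":0,"wy":0,"wz":0,"gripper":-1},
    {"dx":0.005,"dy":0,"dz":0,"wx":0,"wy":0,"wz":0,"gripper":-1},
    {"dx":0.005,"dy":0,"dz":0,"wx":0,"wy":0,"wz":0,"gripper":-1},
    {"dx":0.005,"dy":0,"dz":0,"wx":0,"wy":0,"wz":0,"gripper":-1},
  ],
)

```text
time: 4.3
tool_pos: [0.4579, -0.0258, 0.0028]
ee_rot: [0.999, -0.043, -0.0, -0.0]
wrist_force: [-0.2, 0.1, 1.2]
opening: 1.003
```

```bash
python3 snap.py 3 scene wrist
```

```text
t 4.3 tcp [ 0.4579 -0.0258  0.0028] V xy mm [-147.1794  -44.0488] toolx deg -4.937346652510083 z [-0.0003  0.     -1.    ] F [-0.2231  0.0747  1.2001] open 1.0025732838742045
```

View pics/scene3.png

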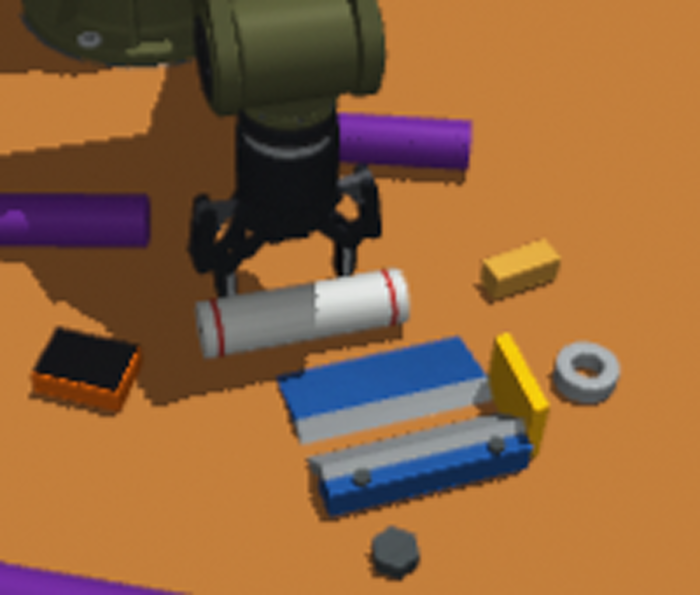

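View pics/wrist3.png

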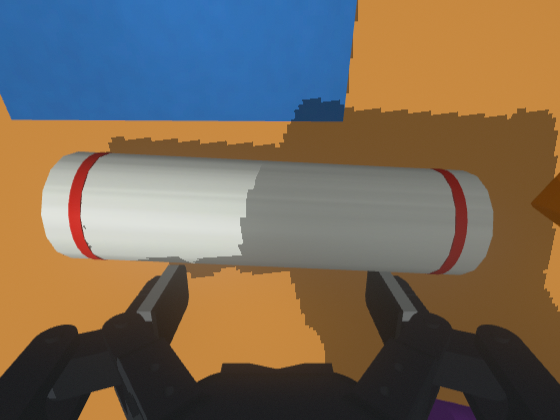

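The scene and wrist views show the right fingertip just touching the blank, at wrist (375,272), with the left one about to. I'll push slowly.

Call:
play_rows(
  deltas=[
    {"dx":0.004,"dy":0,"dz":0,"wx":0,"wy":0,"wz":0,"gripper":-1},
    {"dx":0.004,"dy":0,"dz":0,"wx":0,"wy":0,"wz":0,"gripper":-1},
    {"dx":0.004,"dy":0,"dz":0,"wx":0,"wy":0,"wz":0,"gripper":-1},
    {"dx":0.004,"dy":0,"dz":0,"wx":0,"wy":0,"wz":0,"gripper":-1},
    {"dx":0.004,"dy":0,"dz":0,"wx":0,"wy":0,"wz":0,"gripper":-1},
    {"dx":0.004,"dy":0,"dz":0,"wx":0,"wy":0,"wz":0,"gripper":-1},
    {"dx":0.004,"dy":0,"dz":0,"wx":0,"wy":0,"wz":0,"gripper":-1},
    {"dx":0.004,"dy":0,"dz":0,"wx":0,"wy":0,"wz":0,"gripper":-1},
  ],
)

```text
time: 5.2
tool_pos: [0.474, -0.0272, 0.0028]
ee_rot: [0.999, -0.043, 0.0, 0.0]
wrist_force: [-0.5, -0.8, 0.6]
opening: 1.002
```

```bash
python3 snap.py 4 wrist
```

```text
t 5.2 tcp [ 0.474  -0.0272  0.0028] V xy mm [-131.0613  -44.0595] toolx deg -4.934236903752366 z [ 0.0001 -0.     -1.    ] F [-0.5441 -0.8087  0.5584] open 1.0021448186808037
```

View pics/wrist4.png

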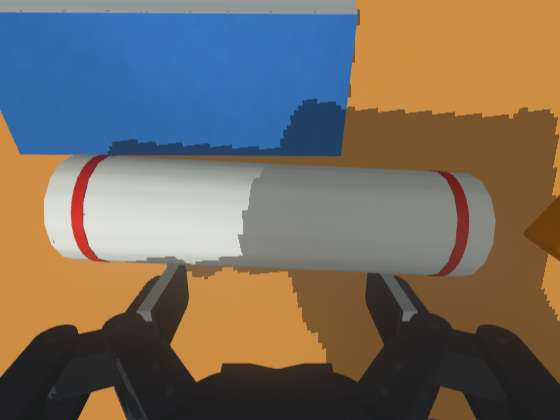

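The blank rolls ahead of both fingers with almost no force. I'll go on up the ramp, raising the tips a little.

Call:
play_rows(
  deltas=[
    {"dx":0.005,"dy":0,"dz":0,"wx":0,"wy":0,"wz":0,"gripper":-1},
    {"dx":0.005,"dy":0,"dz":0,"wx":0,"wy":0,"wz":0,"gripper":-1},
    {"dx":0.005,"dy":0,"dz":0,"wx":0,"wy":0,"wz":0,"gripper":-1},
    {"dx":0.005,"dy":0,"dz":0,"wx":0,"wy":0,"wz":0,"gripper":-1},
    {"dx":0.005,"dy":0,"dz":0,"wx":0,"wy":0,"wz":0,"gripper":-1},
    {"dx":0.005,"dy":0,"dz":0,"wx":0,"wy":0,"wz":0,"gripper":-1},
    {"dx":0.005,"dy":0,"dz":0,"wx":0,"wy":0,"wz":0,"gripper":-1},
    {"dx":0.005,"dy":0,"dz":0,"wx":0,"wy":0,"wz":0,"gripper":-1},
    {"dx":0.005,"dy":0,"dz":-0.001,"wx":0,"wy":0,"wz":0,"gripper":-1},
    {"dx":0.005,"dy":0,"dz":-0.001,"wx":0,"wy":0,"wz":0,"gripper":-1},
    {"dx":0.005,"dy":0,"dz":-0.001,"wx":0,"wy":0,"wz":0,"gripper":-1},
    {"dx":0.005,"dy":0,"dz":-0.001,"wx":0,"wy":0,"wz":0,"gripper":-1},
  ],
)

```text
time: 6.45
tool_pos: [0.5032, -0.0296, 0.0047]
ee_rot: [0.999, -0.043, -0.001, -0.0]
wrist_force: [-6.5, 0.6, 4.0]
opening: 1.003
```

```bash
python3 snap.py 5 wrist scene
```

```text
t 6.45 tcp [ 0.5032 -0.0296  0.0047] V xy mm [-101.7287  -43.9919] toolx deg -4.917538299511983 z [-0.0017  0.0002 -1.    ] F [-6.5075  0.6354  3.9664] open 1.003217506605687
```

View pics/wrist5.png

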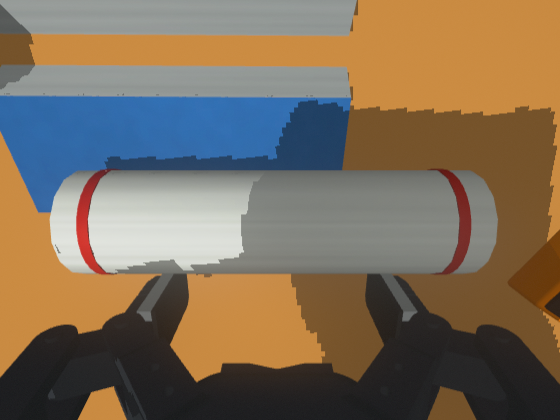

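View pics/scene5.png

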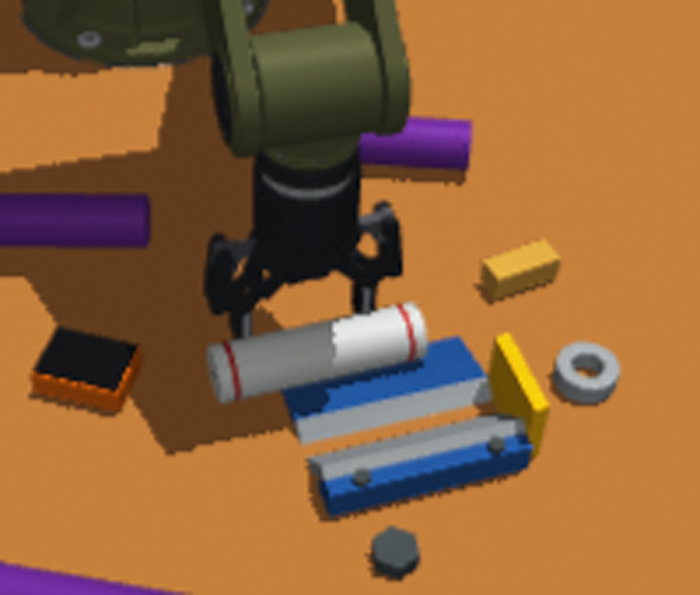

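The blank is now square to the V and climbing the ramp, with about 6 N on the hand. I'll continue.

Call:
play_rows(
  deltas=[
    {"dx":0.005,"dy":0,"dz":-0.001,"wx":0,"wy":0,"wz":0,"gripper":-1},
    {"dx":0.005,"dy":0,"dz":-0.001,"wx":0,"wy":0,"wz":0,"gripper":-1},
    {"dx":0.005,"dy":0,"dz":-0.001,"wx":0,"wy":0,"wz":0,"gripper":-1},
    {"dx":0.005,"dy":0,"dz":-0.001,"wx":0,"wy":0,"wz":0,"gripper":-1},
    {"dx":0.005,"dy":0,"dz":-0.001,"wx":0,"wy":0,"wz":0,"gripper":-1},
    {"dx":0.005,"dy":0,"dz":-0.001,"wx":0,"wy":0,"wz":0,"gripper":-1},
    {"dx":0.005,"dy":0,"dz":-0.001,"wx":0,"wy":0,"wz":0,"gripper":-1},
    {"dx":0.005,"dy":0,"dz":-0.001,"wx":0,"wy":0,"wz":0,"gripper":-1},
    {"dx":0.005,"dy":0,"dz":-0.001,"wx":0,"wy":0,"wz":0,"gripper":-1},
    {"dx":0.005,"dy":0,"dz":-0.001,"wx":0,"wy":0,"wz":0,"gripper":-1},
    {"dx":0.005,"dy":0,"dz":-0.001,"wx":0,"wy":0,"wz":0,"gripper":-1},
    {"dx":0.005,"dy":0,"dz":-0.001,"wx":0,"wy":0,"wz":0,"gripper":-1},
  ],
)

```text
time: 7.75
tool_pos: [0.5331, -0.0322, 0.0107]
ee_rot: [0.999, -0.043, -0.001, -0.0]
wrist_force: [-6.0, 0.7, 3.2]
opening: 1.0
```

```bash
python3 snap.py 6 wrist
```

```text
t 7.75 tcp [ 0.5331 -0.0322  0.0107] V xy mm [-71.6964 -43.996 ] toolx deg -4.917844798658998 z [-0.0014  0.0002 -1.    ] F [-5.988   0.6561  3.1735] open 1.0001015221496992
```

View pics/wrist6.png

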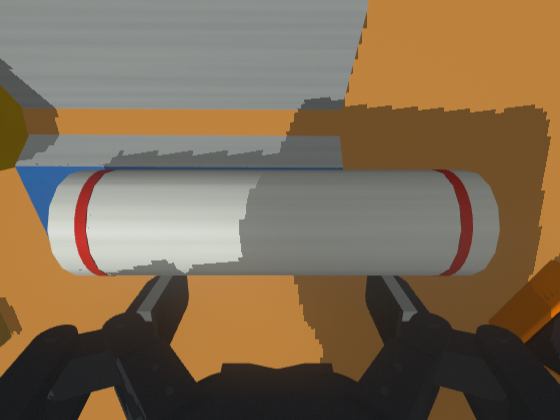

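Call:
play_rows(
  deltas=[
    {"dx":0.004,"dy":0,"dz":-0.0005,"wx":0,"wy":0,"wz":0,"gripper":-1},
    {"dx":0.004,"dy":0,"dz":-0.0005,"wx":0,"wy":0,"wz":0,"gripper":-1},
    {"dx":0.004,"dy":0,"dz":-0.0005,"wx":0,"wy":0,"wz":0,"gripper":-1},
    {"dx":0.004,"dy":0,"dz":-0.0005,"wx":0,"wy":0,"wz":0,"gripper":-1},
    {"dx":0.004,"dy":0,"dz":-0.0005,"wx":0,"wy":0,"wz":0,"gripper":-1},
    {"dx":0.004,"dy":0,"dz":-0.0005,"wx":0,"wy":0,"wz":0,"gripper":-1},
    {"dx":0.003,"dy":0,"dz":0,"wx":0,"wy":0,"wz":0,"gripper":-1},
    {"dx":0.003,"dy":0,"dz":0,"wx":0,"wy":0,"wz":0,"gripper":-1},
    {"dx":0.003,"dy":0,"dz":0,"wx":0,"wy":0,"wz":0,"gripper":-1},
  ],
)

```text
time: 8.7
tool_pos: [0.5498, -0.0337, 0.0122]
ee_rot: [0.999, -0.043, -0.0, -0.0]
wrist_force: [-3.1, 0.2, 0.5]
opening: 1.006
```

```bash
python3 snap.py 7 wrist
```

```text
t 8.7 tcp [ 0.5498 -0.0337  0.0122] V xy mm [-54.9472 -44.0344] toolx deg -4.925996061438636 z [-0.0006  0.0001 -1.    ] F [-3.1274  0.2248  0.5493] open 1.0056271259348588
```

View pics/wrist7.png

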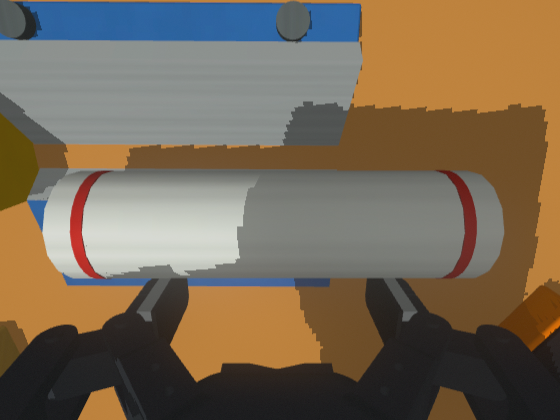

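The blank is at the crest. I'll nudge it over slowly.

Call:
play_rows(
  deltas=[
    {"dx":0.002,"dy":0,"dz":0,"wx":0,"wy":0,"wz":0,"gripper":-1},
    {"dx":0.002,"dy":0,"dz":0,"wx":0,"wy":0,"wz":0,"gripper":-1},
    {"dx":0.002,"dy":0,"dz":0,"wx":0,"wy":0,"wz":0,"gripper":-1},
    {"dx":0.002,"dy":0,"dz":0,"wx":0,"wy":0,"wz":0,"gripper":-1},
    {"dx":0.002,"dy":0,"dz":0,"wx":0,"wy":0,"wz":0,"gripper":-1},
    {"dx":0.002,"dy":0,"dz":0,"wx":0,"wy":0,"wz":0,"gripper":-1},
    {"dx":0,"dy":0,"dz":0,"wx":0,"wy":0,"wz":0,"gripper":-1},
    {"dx":0,"dy":0,"dz":0,"wx":0,"wy":0,"wz":0,"gripper":-1},
  ],
)

```text
time: 9.55
tool_pos: [0.556, -0.0343, 0.0123]
ee_rot: [0.999, -0.043, -0.0, 0.0]
wrist_force: [0.1, 0.6, -0.4]
opening: 0.998
```

```bash
python3 snap.py 8 wrist
```

```text
t 9.55 tcp [ 0.556  -0.0343  0.0123] V xy mm [-48.7619 -44.0825] toolx deg -4.9327268101748585 z [-0. -0. -1.] F [ 0.1392  0.5917 -0.3691] open 0.9977388829757196
```

View pics/wrist8.png

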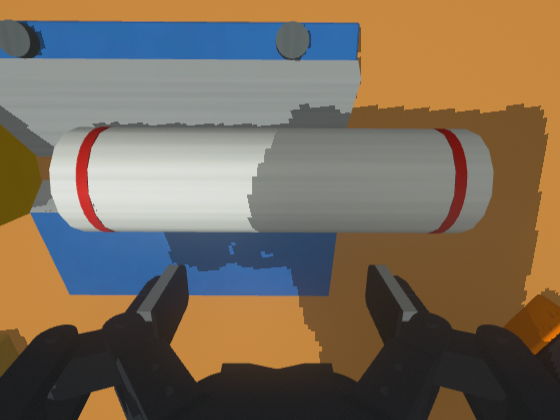

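The blank has dropped into the V; the wrist view shows it lying parallel on the flanks, from (50,180) to (493,180). I'll raise the hand, shut it and move round to the right end.

Call:
play_rows(
  deltas=[
    {"dx":-0.02,"dy":0,"dz":-0.02,"wx":0,"wy":0,"wz":0,"gripper":-1},
    {"dx":0,"dy":0,"dz":-0.06,"wx":0,"wy":0,"wz":0,"gripper":-1},
    {"dx":0,"dy":0,"dz":-0.06,"wx":0,"wy":0,"wz":0,"gripper":-1},
    {"dx":0,"dy":0,"dz":-0.06,"wx":0,"wy":0,"wz":0,"gripper":1},
    {"dx":0.02,"dy":0.05,"dz":-0.02,"wx":0,"wy":0,"wz":0,"gripper":1},
    {"dx":0.03,"dy":0.06,"dz":0,"wx":0,"wy":0,"wz":0,"gripper":1},
    {"dx":0.03,"dy":0.06,"dz":0,"wx":0,"wy":0,"wz":0,"gripper":1},
    {"dx":0.03,"dy":0.06,"dz":0,"wx":0,"wy":0,"wz":0,"gripper":1},
    {"dx":0.01,"dy":0.03,"dz":0,"wx":0,"wy":0,"wz":0,"gripper":1},
    {"dx":0,"dy":0,"dz":0,"wx":0,"wy":0,"wz":0,"gripper":1},
    {"dx":0,"dy":0,"dz":0,"wx":0,"wy":0,"wz":0,"gripper":1},
  ],
)

```text
time: 10.7
tool_pos: [0.5942, -0.1675, 0.122]
ee_rot: [0.999, -0.043, -0.0, -0.0]
wrist_force: [-0.2, 0.8, 0.2]
opening: -0.0
```

```bash
python3 snap.py 9 wrist top scene
```

```text
t 10.7 tcp [ 0.5942 -0.1675  0.122 ] V xy mm [   0.7699 -173.5421] toolx deg -4.939929775994936 z [-0.0006  0.0004 -1.    ] F [-0.1891  0.787   0.2194] open -0.00038792201791178085
```

View pics/wrist9.png

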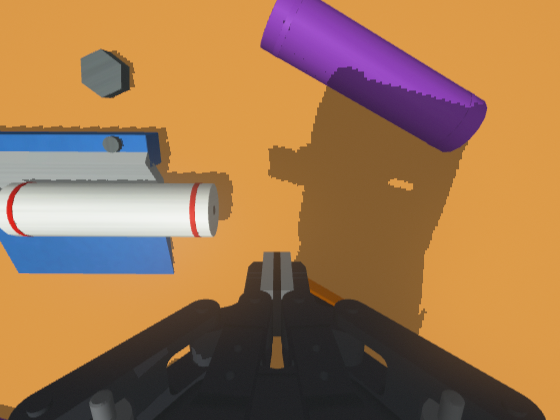

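View pics/scene9.png

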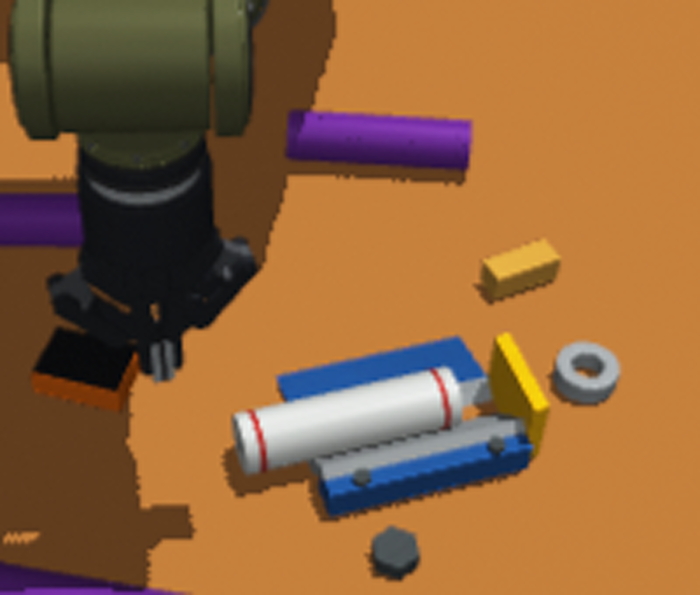

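View pics/top9.png

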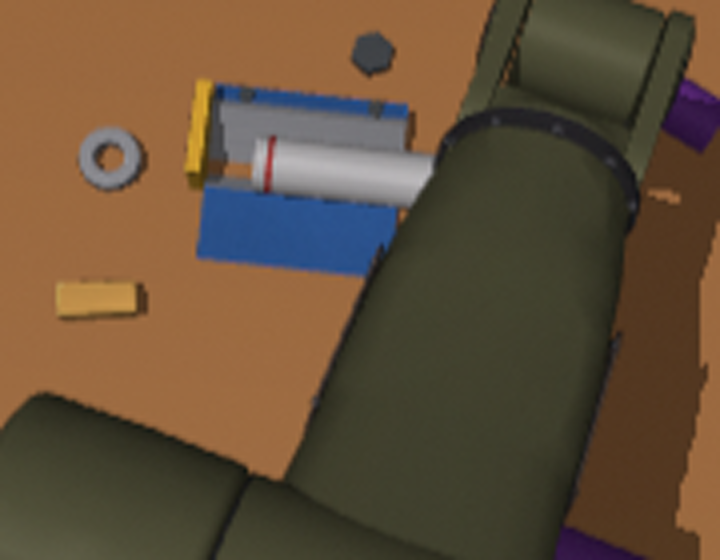

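```bash
python3 - <<'E'
from station import manip
import cv2
print(manip.get_obs()["joint_pos"])
from h import *
# blank depths from scene pic 9
d=np.load("pics/scene9.npy"); P=cloud(cal("scene"),d)
O=np.array([.6083,.0055]);A=np.radians(-4.9);X=np.array([np.cos(A),np.sin(A)]);Y=np.array([-np.sin(A),np.cos(A)])
v0,u0=130+340//3.5,200+230//3.5
Q=P[230:270,260:335].reshape(-1,3); 
x=(Q[:,:2]-O)@X;y=(Q[:,:2]-O)@Y
m=(Q[:,2]>.038)&(Q[:,2]<.056)&(abs(x)<.02)
print(m.sum(),y[m].min(),y[m].max(),x[m].mean(),np.percentile(Q[m,2],[50,95]))
E
```

```text
[-3.33182132e-01  5.50912664e-01  1.42873877e+00  1.48272749e-04
  1.16203040e+00  1.32252743e+00]
739 -0.12323406174998715 0.0363990205680712 0.003840821342092373 [0.04504422 0.04817336]
```

Call:
play_rows(
  deltas=[
    {"dx":0,"dy":0,"dz":0,"wx":0,"wy":0,"wz":-0.1364,"gripper":1},
    {"dx":0,"dy":0,"dz":0,"wx":0,"wy":0,"wz":-0.1364,"gripper":1},
    {"dx":0,"dy":0,"dz":0,"wx":0,"wy":0,"wz":-0.1364,"gripper":1},
    {"dx":0,"dy":0,"dz":0,"wx":0,"wy":0,"wz":-0.1364,"gripper":1},
    {"dx":0,"dy":0,"dz":0,"wx":0,"wy":0,"wz":-0.1364,"gripper":1},
    {"dx":0,"dy":0,"dz":0,"wx":0,"wy":0,"wz":-0.1364,"gripper":1},
    {"dx":0,"dy":0,"dz":0,"wx":0,"wy":0,"wz":-0.1364,"gripper":1},
    {"dx":0,"dy":0,"dz":0,"wx":0,"wy":0,"wz":-0.1364,"gripper":1},
    {"dx":0,"dy":0,"dz":0,"wx":0,"wy":0,"wz":-0.1364,"gripper":1},
    {"dx":0,"dy":0,"dz":0,"wx":0,"wy":0,"wz":-0.1364,"gripper":1},
    {"dx":0,"dy":0,"dz":0,"wx":0,"wy":0,"wz":-0.1364,"gripper":1},
    {"dx":0,"dy":0,"dz":0,"wx":0,"wy":0,"wz":0,"gripper":1},
  ],
)

```text
time: 12.05
tool_pos: [0.5946, -0.1673, 0.1225]
ee_rot: [0.736, 0.677, 0.0, 0.0]
wrist_force: [0.7, -0.2, 0.3]
opening: -0.002
```

```bash
python3 snap.py 10 wrist
```

```text
t 12.05 tcp [ 0.5946 -0.1673  0.1225] V xy mm [   1.0675 -173.3061] toolx deg 85.28224202850238 z [ 0.0001  0.     -1.    ] F [ 0.745  -0.1811  0.3186] open -0.0018602840636006298
```

View pics/wrist10.png

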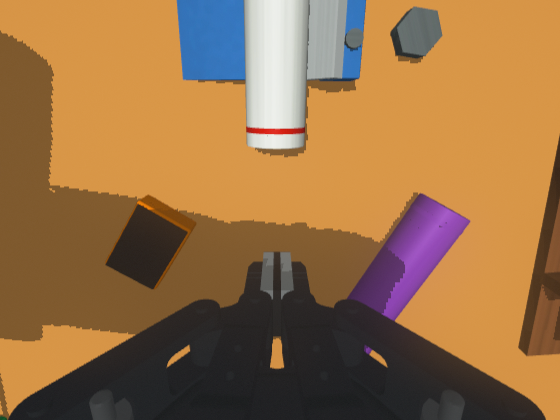

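```bash
python3 - <<'E'
from h import *
import cv2
np.set_printoptions(precision=4,suppress=True)
P=cloud(cal("top"),np.load("pics/top0.npy"))
p=cv2.imread("pics/top0.png").astype(int)
m=(p[:,:,2]>p[:,:,1]+25)&(p[:,:,0]>p[:,:,1]+40)
m[:100]=0;m[175:]=0;m[:,:310]=0
Q=P[m];Q=Q[Q[:,2]>.01]
print(len(Q),Q.min(0),Q.max(0)); print(Q[Q[:,1].argmax()],Q[Q[:,0].argmin()],np.percentile(Q[:,2],99))
E
```

```text
666 [ 0.1958 -0.3181  0.0209] [ 0.7413 -0.0175  1.5526]
[ 0.1958 -0.0175  1.5526] [ 0.1958 -0.0175  1.5526] 0.051601128393490334
```

Call:
play_rows(
  deltas=[
    {"dx":0,"dy":-0.002,"dz":0.05,"wx":0,"wy":0,"wz":0,"gripper":1},
    {"dx":0,"dy":0,"dz":0.05,"wx":0,"wy":0,"wz":0,"gripper":1},
    {"dx":0,"dy":0,"dz":0.05,"wx":0,"wy":0,"wz":0,"gripper":1},
    {"dx":0,"dy":0,"dz":0.04,"wx":0,"wy":0,"wz":0,"gripper":1},
    {"dx":0,"dy":0,"dz":0.02,"wx":0,"wy":0,"wz":0,"gripper":1},
    {"dx":0,"dy":0,"dz":0.007,"wx":0,"wy":0,"wz":0,"gripper":1},
    {"dx":0,"dy":0,"dz":0,"wx":0,"wy":0,"wz":0,"gripper":1},
  ],
)

```text
time: 12.8
tool_pos: [0.5938, -0.1679, 0.0141]
ee_rot: [0.737, 0.676, 0.0, 0.0]
wrist_force: [-0.1, -0.1, -0.0]
opening: -0.001
```

```bash
python3 snap.py 11 wrist scene
```

```text
t 12.8 tcp [ 0.5938 -0.1679  0.0141] V xy mm [   0.3817 -174.035 ] toolx deg 85.01811377728045 z [ 0.0004 -0.0001 -1.    ] F [-0.1213 -0.1353 -0.0083] open -0.0014304321097555286
```

View pics/wrist11.png

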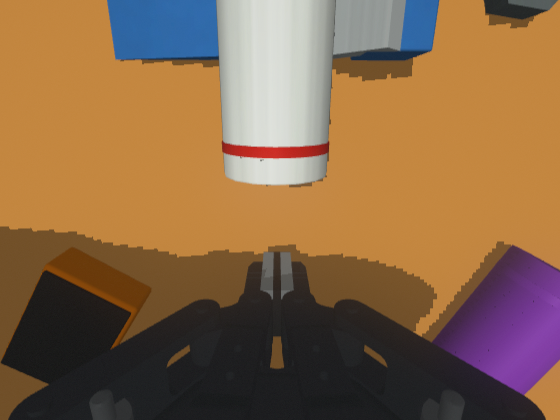

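View pics/scene11.png

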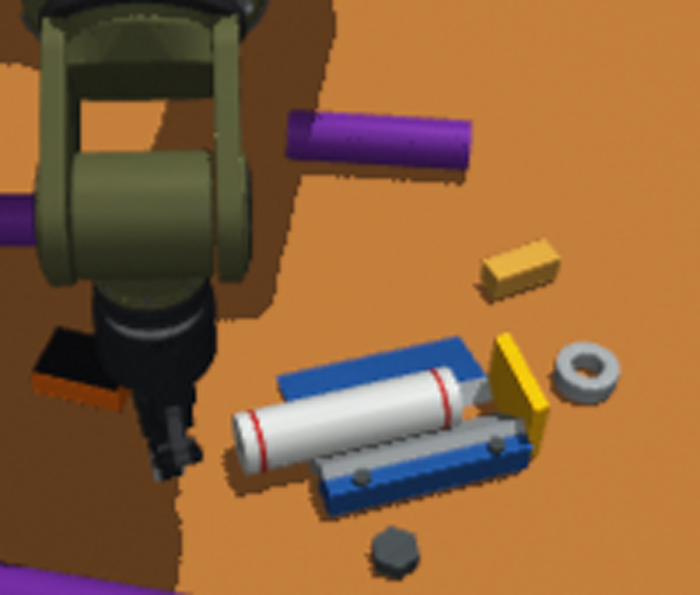

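The shut fingertips are centred on the blank's end axis: fingers at wrist (277,265), blank end at (276,180). I'll close the gap.

Call:
play_rows(
  deltas=[
    {"dx":0.014,"dy":0,"dz":0,"wx":0,"wy":0,"wz":0,"gripper":1},
    {"dx":0.014,"dy":0,"dz":0,"wx":0,"wy":0,"wz":0,"gripper":1},
    {"dx":0.014,"dy":0,"dz":0,"wx":0,"wy":0,"wz":0,"gripper":1},
    {"dx":0.012,"dy":0,"dz":0,"wx":0,"wy":0,"wz":0,"gripper":1},
    {"dx":0.006,"dy":0,"dz":0,"wx":0,"wy":0,"wz":0,"gripper":1},
    {"dx":0.005,"dy":0,"dz":0,"wx":0,"wy":0,"wz":0,"gripper":1},
    {"dx":0.005,"dy":0,"dz":0,"wx":0,"wy":0,"wz":0,"gripper":1},
    {"dx":0.005,"dy":0,"dz":0,"wx":0,"wy":0,"wz":0,"gripper":1},
    {"dx":0.005,"dy":0,"dz":0,"wx":0,"wy":0,"wz":0,"gripper":1},
    {"dx":0.005,"dy":0,"dz":0,"wx":0,"wy":0,"wz":0,"gripper":1},
    {"dx":0.005,"dy":0,"dz":0,"wx":0,"wy":0,"wz":0,"gripper":1},
    {"dx":0.005,"dy":0,"dz":0,"wx":0,"wy":0,"wz":0,"gripper":1},
  ],
)

```text
time: 14.1
tool_pos: [0.5977, -0.1208, 0.0138]
ee_rot: [0.737, 0.676, -0.0, 0.0]
wrist_force: [-0.1, -3.4, -0.3]
opening: -0.001
```

```bash
python3 snap.py 12 wrist scene
```

```text
t 14.1 tcp [ 0.5977 -0.1208  0.0138] V xy mm [   0.2105 -126.7794] toolx deg 85.07392938233583 z [ 0.0001 -0.0003 -1.    ] F [-0.0702 -3.4388 -0.2596] open -0.000799480554998756
```

View pics/wrist12.png

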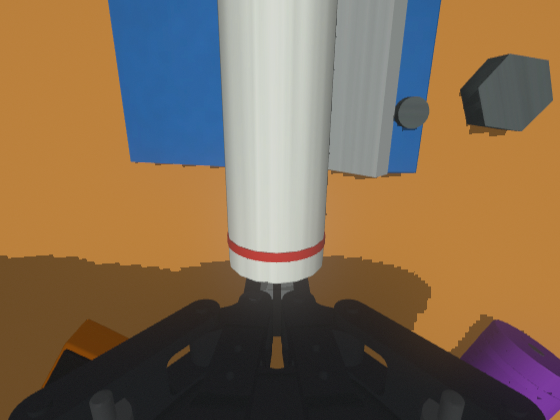

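View pics/scene12.png

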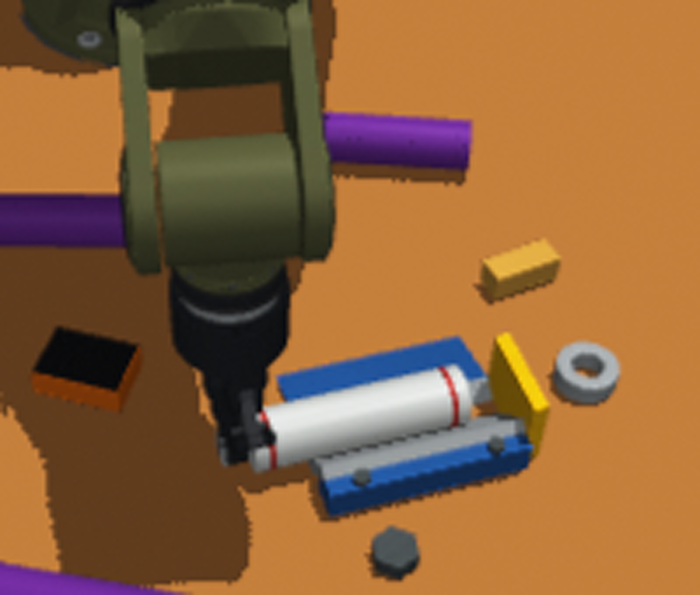

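Contact is made and the bar slides at about 3.4 N. I'll keep pushing.

Call:
play_rows(
  deltas=[
    {"dx":0.005,"dy":0,"dz":0,"wx":0,"wy":0,"wz":0,"gripper":1},
    {"dx":0.005,"dy":0,"dz":0,"wx":0,"wy":0,"wz":0,"gripper":1},
    {"dx":0.005,"dy":0,"dz":0,"wx":0,"wy":0,"wz":0,"gripper":1},
    {"dx":0.005,"dy":0,"dz":0,"wx":0,"wy":0,"wz":0,"gripper":1},
    {"dx":0.005,"dy":0,"dz":0,"wx":0,"wy":0,"wz":0,"gripper":1},
    {"dx":0.005,"dy":0,"dz":0,"wx":0,"wy":0,"wz":0,"gripper":1},
    {"dx":0.005,"dy":0,"dz":0,"wx":0,"wy":0,"wz":0,"gripper":1},
    {"dx":0.005,"dy":0,"dz":0,"wx":0,"wy":0,"wz":0,"gripper":1},
    {"dx":0.005,"dy":0,"dz":0,"wx":0,"wy":0,"wz":0,"gripper":1},
    {"dx":0.003,"dy":0,"dz":0,"wx":0,"wy":0,"wz":0,"gripper":1},
  ],
)

```text
time: 15.2
tool_pos: [0.5998, -0.0965, 0.0138]
ee_rot: [0.737, 0.676, 0.0, 0.0]
wrist_force: [1.2, -4.7, -0.7]
opening: -0.003
```

```bash
python3 snap.py 13 scene
```

```text
t 15.2 tcp [ 0.5998 -0.0965  0.0138] V xy mm [   0.2856 -102.3909] toolx deg 85.09550155957074 z [ 0.0003 -0.     -1.    ] F [ 1.2496 -4.712  -0.7451] open -0.0033033168756384274
```

View pics/scene13.png

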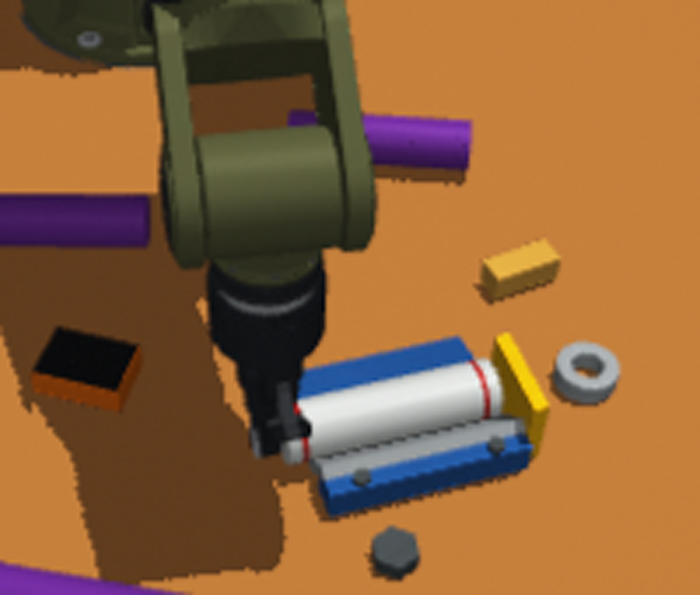

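Call:
play_rows(
  deltas=[
    {"dx":0.003,"dy":0,"dz":0,"wx":0,"wy":0,"wz":0,"gripper":1},
    {"dx":0.003,"dy":0,"dz":0,"wx":0,"wy":0,"wz":0,"gripper":1},
    {"dx":0.002,"dy":0,"dz":0,"wx":0,"wy":0,"wz":0,"gripper":1},
  ],
)

```text
time: 15.55
tool_pos: [0.6001, -0.0927, 0.0138]
ee_rot: [0.737, 0.676, 0.0, 0.0]
wrist_force: [1.0, -4.0, 1.5]
opening: 0.0
```

Call:
play_rows(
  deltas=[
    {"dx":0.002,"dy":0,"dz":0,"wx":0,"wy":0,"wz":0,"gripper":1},
    {"dx":0.001,"dy":0,"dz":0,"wx":0,"wy":0,"wz":0,"gripper":1},
  ],
)

```text
time: 15.75
tool_pos: [0.6002, -0.0913, 0.0138]
ee_rot: [0.737, 0.676, 0.0, 0.0]
wrist_force: [1.3, -4.5, 0.8]
opening: 0.002
```

```bash
python3 st.py
```

```text
t 15.75 tcp [ 0.6002 -0.0913  0.0138] V xy mm [  0.2298 -97.0856] toolx deg 85.09265346765372 z [ 0.0001 -0.0001 -1.    ] F [ 1.3078 -4.4858  0.755 ] open 0.0024798980474651285
```

Call:
play_rows(
  deltas=[
    {"dx":0.001,"dy":0,"dz":0,"wx":0,"wy":0,"wz":0,"gripper":1},
    {"dx":0.001,"dy":0,"dz":0,"wx":0,"wy":0,"wz":0,"gripper":1},
    {"dx":0.001,"dy":0,"dz":0,"wx":0,"wy":0,"wz":0,"gripper":1},
  ],
)

```text
time: 16.05
tool_pos: [0.6003, -0.0899, 0.0138]
ee_rot: [0.737, 0.676, 0.0, 0.0]
wrist_force: [1.3, -4.2, 0.5]
opening: 0.002
```

Call:
play_rows(
  deltas=[
    {"dx":0.001,"dy":0,"dz":0,"wx":0,"wy":0,"wz":0,"gripper":1},
    {"dx":0,"dy":0,"dz":0,"wx":0,"wy":0,"wz":0,"gripper":1},
  ],
)

```text
time: 16.25
tool_pos: [0.6004, -0.0896, 0.0139]
ee_rot: [0.737, 0.676, -0.0, 0.0]
wrist_force: [2.1, -5.9, 1.5]
opening: 0.002
```

```bash
python3 snap.py 14 scene
```

```text
t 16.25 tcp [ 0.6004 -0.0896  0.0139] V xy mm [  0.2612 -95.392 ] toolx deg 85.0861702653665 z [ 0.0002 -0.0004 -1.    ] F [ 2.1225 -5.9278  1.4889] open 0.0024324870503095062
```

View pics/scene14.png

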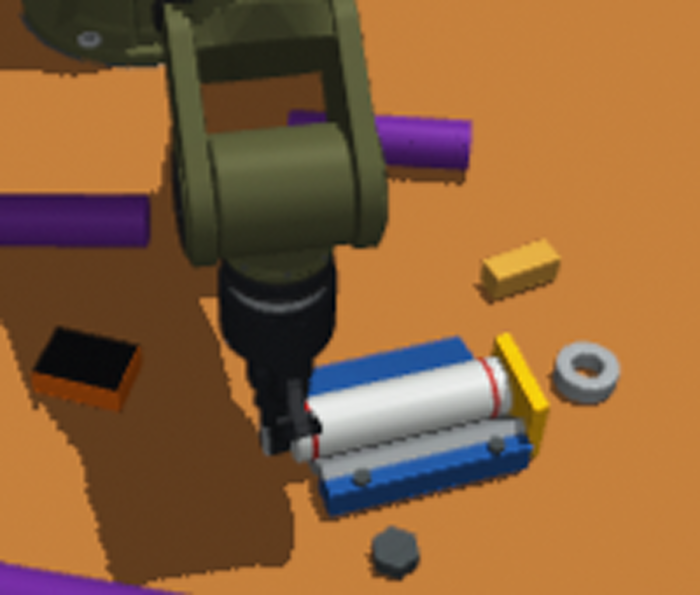

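Call:
play_rows(
  deltas=[
    {"dx":0.001,"dy":0,"dz":0,"wx":0,"wy":0,"wz":0,"gripper":1},
    {"dx":0.001,"dy":0,"dz":0,"wx":0,"wy":0,"wz":0,"gripper":1},
  ],
)

```text
time: 16.5
tool_pos: [0.6004, -0.0895, 0.0139]
ee_rot: [0.737, 0.676, -0.0, 0.001]
wrist_force: [0.4, -17.2, -0.1]
opening: -0.002
```

Call:
play_rows(
  deltas=[
    {"dx":0.001,"dy":0,"dz":0,"wx":0,"wy":0,"wz":0,"gripper":1},
    {"dx":0,"dy":0,"dz":0,"wx":0,"wy":0,"wz":0,"gripper":1},
  ],
)

```text
time: 16.7
tool_pos: [0.6004, -0.0895, 0.0139]
ee_rot: [0.737, 0.676, -0.001, 0.001]
wrist_force: [0.3, -16.9, -0.3]
opening: -0.001
```

The TCP has stopped at V y ≈ -95.3 mm (I predicted -95.5) and the force rose from 4 to 17 N, so the blank is on the stop. I'll back straight off, then rise clear.

Call:
play_rows(
  deltas=[
    {"dx":-0.004,"dy":0,"dz":0,"wx":0,"wy":0,"wz":0,"gripper":1},
    {"dx":-0.01,"dy":0,"dz":0,"wx":0,"wy":0,"wz":0,"gripper":1},
    {"dx":-0.03,"dy":0,"dz":0,"wx":0,"wy":0,"wz":0,"gripper":1},
    {"dx":-0.04,"dy":0,"dz":0,"wx":0,"wy":0,"wz":0,"gripper":1},
    {"dx":-0.03,"dy":0,"dz":-0.05,"wx":0,"wy":0,"wz":0,"gripper":1},
    {"dx":0,"dy":0,"dz":-0.09,"wx":0,"wy":0,"wz":0,"gripper":1},
    {"dx":0,"dy":0,"dz":-0.09,"wx":0,"wy":0,"wz":0,"gripper":1},
    {"dx":-0.07,"dy":0,"dz":-0.05,"wx":0,"wy":0,"wz":0,"gripper":1},
    {"dx":-0.07,"dy":0,"dz":0,"wx":0,"wy":0,"wz":0,"gripper":1},
    {"dx":-0.07,"dy":0,"dz":0,"wx":0,"wy":0,"wz":0,"gripper":1},
    {"dx":-0.04,"dy":0,"dz":0,"wx":0,"wy":0,"wz":0,"gripper":1},
    {"dx":0,"dy":0,"dz":0,"wx":0,"wy":0,"wz":0,"gripper":1},
  ],
)

```text
time: 17.9
tool_pos: [0.5841, -0.2717, 0.1533]
ee_rot: [0.738, 0.675, -0.0, -0.0]
wrist_force: [-0.1, 1.0, -0.9]
opening: -0.002
```

```bash
python3 snap.py 15 scene top; python3 - <<'E'
from h import *
d=np.load("pics/scene15.npy"); P=cloud(cal("scene"),d)
O=np.array([.6083,.0055]);A=np.radians(-4.9);X=np.array([np.cos(A),np.sin(A)]);Y=np.array([-np.sin(A),np.cos(A)])
Q=P[225:275,255:345].reshape(-1,3)
x=(Q[:,:2]-O)@X;y=(Q[:,:2]-O)@Y
m=(Q[:,2]>.038)&(Q[:,2]<.056)&(abs(x)<.02)&(y<.078)
print(m.sum(),y[m].min(),y[m].max(),x[m].mean(),np.percentile(Q[m,2],[50,95]))
for lo,hi in((-.08,-.04),(-.04,0),(0,.04),(.04,.07)):
    k=m&(y>lo)&(y<hi); print(lo,x[k].mean(),np.percentile(Q[k,2],95))
E
```

```text
t 17.9 tcp [ 0.5841 -0.2717  0.1533] V xy mm [  -0.4598 -278.2119] toolx deg 84.92388540646988 z [-0.0006  0.0003 -1.    ] F [-0.0784  1.009  -0.8626] open -0.0018628575416771123
730 -0.08567452086089268 0.07540170209062806 0.0036206187657976947 [0.04500593 0.04875328]
-0.08 0.0038247303253348746 0.04886651387342203
-0.04 0.003691429189259331 0.04830523791047176
0 0.004223232661825839 0.0484915302295371
0.04 0.004243006141280658 0.04831242676979863
```

View pics/scene15.png

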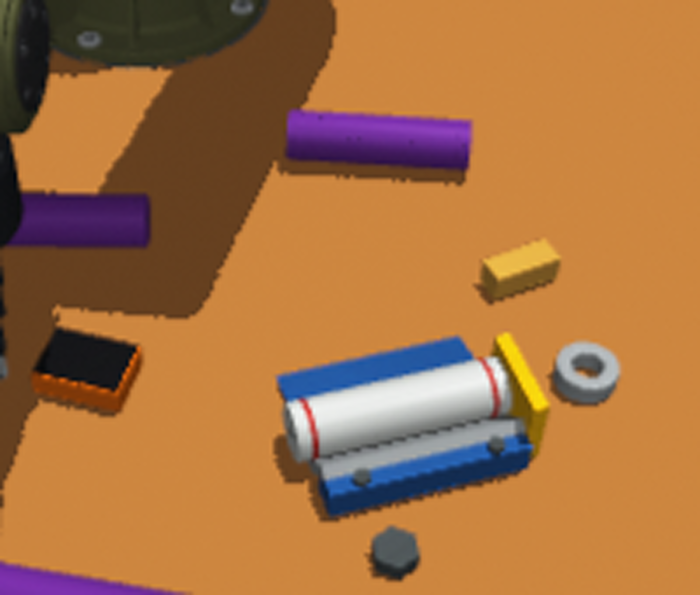

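View pics/top15.png

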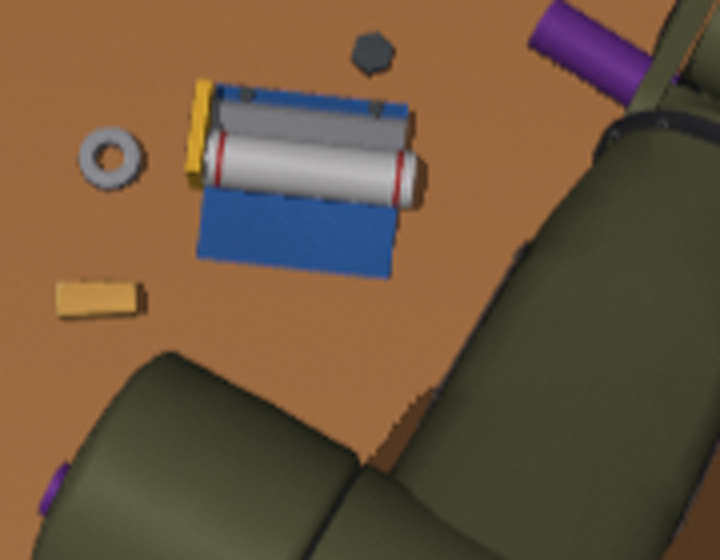

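The blank lies in the V against the yellow plate, from scene (300,430) to (500,385). Its ends measure y = -85.7 and +75.4 mm, against -85 and +75 for the seat. The bystanders look unmoved and the hand is clear, so I'm handing in.

```bash
python3 -c "
from station import manip
print(manip.job_done())"
```

```text
the job is handed in; nothing more can be done
None
```

The blank now lies in the V with its left end against the yellow stop plate. I handed the job in at about 18 s of the 48 s allowed.

- **Rolling in:** I pushed it from the side with both open fingertips. It rolled along the bench, squared itself to the V on the ramp (about 6 N) and dropped over the crest into the V. It was never gripped or lifted.
- **Pushing to the stop:** I shut the fingers and pushed the free right end along the V. It slid at about 4 N, then stopped moving as the force rose to 17 N. That happened within 0.2 mm of where I expected the stop.
- **Last checks:** With the hand backed off and raised clear, scene-camera depth put the blank's ends at V-block y = -85.7 and +75.4 mm (-85 and +75 when seated). Its top was level along its length and parallel to the V.
- **Other things on the bench:** The offcut, collar, nut, insert box and the two purple bars near the work look unmoved in the last pictures. The screwdriver, bottle, mug and third purple bar were partly or wholly out of those crops, so I did not re-check them; the hand was never low near any of them.
- **Disagreement:** The first measurements of the blank's position from the two cameras differed by up to about 7 mm across the V. It made no difference, because I approached slowly and watched for contact.

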